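# Turn a wax tin over on to the stack

## Task

Wax tins are stored upside down so that their loose lids stay sealed. Turn the square tin with the green lid right over, keeping its base and its unlatched lid together all the while, and stack it lid down, squarely and with edges in line, on the blue-lidded tin that already stands upside down on the cork mat. Leave the blue-lidded tin on the mat, and the round tin, the sanding block and the tape roll where they are.

Things in the scene. Friction and masses are not known exactly. Their poses are not given: they have to be found in the camera images.
- green_base: Bare aluminium base of the green-lidded square tin, 56 x 56 x 22 mm; a 46 mm amber wax block stands 9 mm above its rim inside the lid. Tin closed: 56 x 56 mm, 44 mm high, 0.17 to 0.28 kg. Starts lying flat on the bench, lid up. Origin: centre of its underside; z points from there to the lid, x and y square to the sides; the closed tin's centre is 22 mm along z.
- green_lid: Loose green lid of that tin, 56 x 56 x 22 mm, brass-coloured square on top. Nothing latches it; 1 mm play each side round the wax block. Its sides are flush with the base's and the seam runs round the tin's mid-height: fingers closed on two facing sides across the seam hold both parts. Origin: centre of its open rim, on the seam; z to its top, 22 mm away.
- green_seat (a point): Point on the green-lidded tin's base at the centre of the seam, 22 mm along z from the base's origin; the lid's origin lies here when it is fully on.
- blue_base: Base of the blue-lidded square tin, same build, size and weight as the other. It already stands upside down near the middle of the cork mat: its z axis, from the underside to the lid, points down. Origin: centre of the base's underside, which is now its flat top, 49 mm above the bench.
- blue_lid: Lid of that tin, painted blue with a 40 mm brass-coloured square on top. Origin and axes as for the green lid.
- blue_seat (a point): Point on the blue-lidded tin's base at the centre of the seam, 22 mm along z from the base's origin.
- mat: Square cork mat, 120 x 120 mm, 5 mm thick, fixed to the bench. Origin: centre of its underside, on the bench top. The bare bench around it is free for setting the tin down on the way. Obstacles for the arm: an open tool case stands behind the bench front, at x above 0.70 and y above -0.06, and a wall on the right at about y = -0.7.
- round_tin: Bystander: round flat wax tin with green lid, 67 mm across, 25 mm high. Origin: centre of its underside.
- block: Bystander: brown sanding block, 56 x 86 x 28 mm high. Origin: centre of its underside.
- tape: Bystander: roll of cream tape lying flat, 80 mm across, 50 mm high. Origin: centre of its underside.

How it is judged:
At the end, for the whole second after the job is handed in: Both square tins are upside down (within 0.1 rad) with their lids on (within 4 mm of fully home), released and at rest; the blue-lidded one stands on the mat, centre within 25 mm of the mat's centre, and the green-lidded one on top of it, centres within 10 mm and edges in line within 0.2 rad (distance between green_lid and green_seat below 0.004 m and angle between each of green_base, blue_base's own z axis and vertical above 3.04 rad and linear speed of each of green_base, green_lid, blue_base, blue_lid below 0.02 m/s and contact force between each of green_base, green_lid, blue_base, blue_lid and the fingers below 0.1 N and distance between blue_lid and blue_seat below 0.004 m and horizontal distance between blue_base and mat below 0.025 m and height (world z) of blue_base between 0.045 and 0.053 m and height (world z) of green_base between 0.088 and 0.098 m and horizontal distance between green_base and blue_base below 0.01 m and (angle between the x axis of green_base and the x axis of blue_base, either way round below 0.2 rad or angle between the x axis of green_base and the y axis of blue_base, either way round below 0.2 rad)); the robot touches nothing.
It fails at once if a lid comes off its tin (7 mm or more from its seat) (distance between green_lid and green_seat above 0.007 m or distance between blue_lid and blue_seat above 0.007 m).
It fails at once if a bystander is moved by more than 30 mm (distance of any of round_tin, block, tape from where it was at the start of the episode above 0.03 m).
It also fails if it takes over 51 s, if anything falls off the work surface, if the arm or the gripper's body presses on something with over 40 N, if the wrist force passes 120 N, or if a joint passes its speed limit or range.

## Robot

A 6-joint arm with a two-finger parallel gripper is mounted at the origin on a cart in front of the work surface, level with it; the furniture and walls round the work are solid. World frame = base frame: x ahead of the robot, y to its left, z up, the work surface at z = 0. Lengths are in m, angles in rad, forces in N, time in s.
With the tool pointing down it reaches from about 0.25 to 0.775 m from the base axis. Payload 8.9 kg.
Tool frame: the origin (TCP) lies on the mounting face of the last link; the fingertips stand 173 mm ahead of it and the grasp point (between the pads) lies 155 mm ahead of it; z points along the fingers, y is the line along which they close (so a half turn about z gives the same grasp; the last joint's range is limited). The gripper opens to 85 mm and grips with 20 to 120 N. Pads are 22 mm wide; open, the fingers measure 114 mm over their backs; the gripper's body (76 mm by 85 mm) begins 54 mm behind the grasp point. The pads swing forward as they close: fully open they stand 13 mm farther back than shut.
Start: joints at [1.189, 0.291, -0.153, 1.127, 0, 1.431], TCP at [0.126, 0.51, 0.405] pointing down, gripper open.
Joint ranges: [-2.52, 2.52], [-0.91, 1.74], [-1.3, 1.37], [-1.96, 2.02], [-1.52, 1.47], [-3.14, 3.14]. Speed limits (rad/s): [2.22, 2.22, 2.79, 3.14, 3.14, 3.14].

## Interface

Orientations are given as a unit quaternion [x, y, z, w].
In Python, from cell import move_pose, move_linear, goto_joints, open_gripper, clamp, dwell, ik, get_obs, read_camera, camera_info, MotionError, close_job, search_frame, masks_of, landmark_of gives the robot as it stands. Calls block until the motion is done:
- move_pose(position, orientation): joint-space move of the TCP to a pose.
- move_linear(position, attitude=None, velocity=0.15): straight line of the TCP; attitude=None keeps the orientation; velocity is the mean speed in m/s.
- goto_joints(angles): joint-space move.
- open_gripper() and clamp(): open the fingers fully, or close them until they stop; the grip force is fixed at half the most.
- dwell(seconds).
- ik(position, orientation): joint angles nearest the present ones, or None.
- get_obs(): the state.
- read_camera(name): name is "side" or "top" or "wrist"; returns the picture (400x640x3 uint8, red, green, blue); there is no depth.
- camera_info(name): a dict with "camera_matrix" (3x3 intrinsics, pixels), "dist" ([k1, k2, p1, p2, k3] as OpenCV has them; the pictures are not rectified), "R" (3x3) and "t" (3): a world point X has camera coordinates R X + t. Camera axes: x right, y down, z forward; pixel columns grow to the right and rows downward; lengths in m; the calibration is good to about 2 mm. A picture is of the moment at which its call begins: read the wrist's pose just before it. camera_info takes no time and is no camera call; for the wrist camera it gives the pose at the moment of the call.
A pose or a line that the arm cannot do raises MotionError and nothing moves.
- close_job(): hands the job in; it is judged then, once.
Trained networks look in the newest picture that a camera, given by its name, has taken for a name from the list of things; names that differ only in an ending like _2 or _b are one class to them, and where a whole thing is asked for, a point or a joint stands for the part that bears it (a point fixed in the world has none). Each returns a list of dicts, best first, with "p" (0 to 1); they miss things now and then, are a little off and sometimes report something else, mostly with a low value. They report only what shows in the picture. A call takes as long as a camera call.
- search_frame(camera, target): "location" ([x, y, z] in m, in world coordinates, good to about 4 mm: the middle of the surface that is visible of it).
- masks_of(camera, target): "mask" (400x640 bool, what is visible of it).
- landmark_of(camera, target): "location" ([x, y, z] in m, in world coordinates, good to about 4 mm: a listed point, or the origin of a listed thing).
The state is a dict: "t": time; "joint_positions": joint angles; "joint_velocities": joint speeds; "joint_efforts": joint torques, N m; "tool_pos": TCP position; "ee_rot": TCP orientation; "contact_force": force on the tool from outside, world axes, zero at the start; "moment": the same for the moment, N m; "grip_width": finger opening in m; "gripper_force": force on a finger pad.
Only numpy, scipy, OpenCV 4.12 (cv2) and the standard library are available. Lean on these libraries where they do the work, as an engineer would, in place of code of your own. Each camera call takes 0.05 s, during which the arm holds its last target. There are 200 camera calls.

## Working session

There is one attempt and no reset: what is moved stays moved. The work goes in short steps, each a Python script; the robot and the scene stay as the last script left them, time stands still between calls to the robot, and variables do not carry over. Pictures are saved under pics/ and viewed, at most 10 in all, crops included, and the job is handed in when it is done.

```bash
mkdir -p pics; ls; python3 - <<'E'
from cell import *
import cv2,numpy as np
for c in ("top","side"):
    im=read_camera(c); cv2.imwrite(f"pics/{c}0.png",im[:,:,::-1])
    for n in ("green_base","green_lid","blue_base","mat","round_tin","block","tape"):
        r=landmark_of(c,n); print(c,n,[(np.round(d["location"],3).tolist(),round(d["p"],2)) for d in r[:2]])
print(get_obs())
E
```

```text
pics
top green_base [([0.718, -0.234, -0.001], 0.38)]
top green_lid [([0.484, -0.035, 0.021], 0.76)]
top blue_base [([0.499, -0.231, 0.049], 0.77)]
top mat [([0.497, -0.225, -0.0], 0.74)]
top round_tin [([0.726, -0.12, 0.001], 0.84)]
top block [([0.718, -0.238, 0.0], 0.69)]
top tape [([0.718, -0.355, -0.002], 0.67)]
side green_base [([0.487, -0.029, -0.002], 0.8)]
side green_lid [([0.488, -0.029, 0.021], 0.94)]
side blue_base [([0.496, -0.227, 0.047], 0.86)]
side mat [([0.502, -0.222, -0.004], 0.77)]
side round_tin [([0.503, -0.224, -0.002], 0.38)]
side block [([0.716, -0.243, -0.004], 0.85)]
side tape [([0.721, -0.353, 0.002], 0.86)]
{'t': 0.8, 'joint_positions': array([ 1.18869775e+00,  2.90677458e-01, -1.53427526e-01,  1.12670295e+00,
       -1.89195688e-05,  1.43149976e+00]), 'joint_velocities': array([-0.00095226,  0.0028625 ,  0.00048751, -0.00093274, -0.00101107,
        0.00098867]), 'joint_efforts': array([ 8.73911426e-05, -5.36979926e+01,  3.31625748e+01,  1.72699260e-03,
       -4.70213308e-04, -1.92942792e-05]), 'tool_pos': array([0.12621412, 0.50958777, 0.40470654]), 'ee_rot': array([ 1.21103023e-01,  9.92639944e-01, -8.04433388e-06,  7.64462908e-06]), 'contact_force': array([ 0.09397122,  0.31308882, -0.33591039]), 'moment': array([0.06454291, 0.02078033, 0.01957803]), 'gripper_force': 0.0, 'grip_width': 0.0854563814689104}
```

View pics/top0.png

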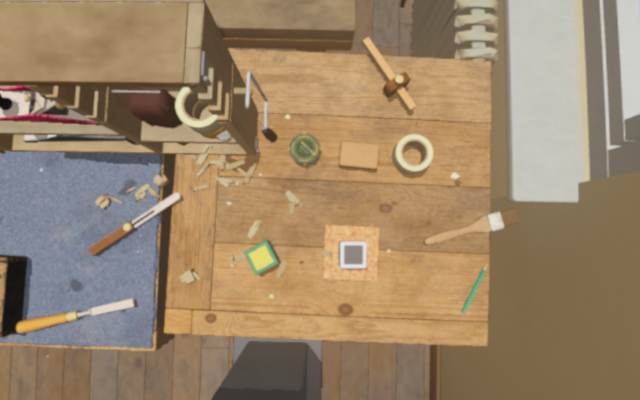

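View pics/side0.png

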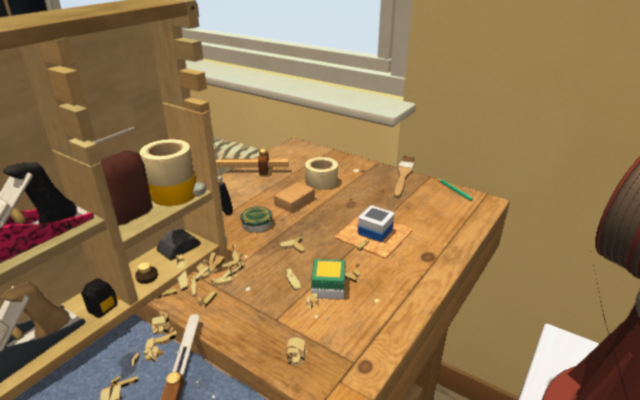

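The green-lidded tin is at about px (262,257) in the top view, rotated roughly 25-30°. The blue one is at (352,255), upside down and nearly square to the mat.

My plan is to grip with the tool tilted and roll 180° about the tool axis, which puts the tin on its side. Then I regrasp from the opposite azimuth and roll again. First I'll check IK feasibility while measuring the yaw.

```bash
cat > h.py <<'E'
from cell import *
import cv2,numpy as np
from scipy.spatial.transform import Rotation as Rn
def tool(az,tilt,flip=0):
    """tool z: horizontal azimuth az, tilt from straight down; y = closing axis horizontal; flip = roll by pi"""
    d=np.array([np.sin(tilt)*np.cos(az),np.sin(tilt)*np.sin(az),-np.cos(tilt)])
    y=np.array([-np.sin(az),np.cos(az),0]); y=-y if flip else y
    return Rn.from_matrix(np.c_[np.cross(y,d),y,d])
def pose(p,az,tilt,flip=0,back=0.155):
    R=tool(az,tilt,flip); return np.array(p)-back*R.as_matrix()[:,2],R.as_quat()
def J(p,az,tilt,flip=0,back=0.155):
    return ik(*pose(p,az,tilt,flip,back))
def pixray(cam,uv,z):
    c=camera_info(cam);K=np.array(c["camera_matrix"]);R=np.array(c["R"]);t=np.array(c["t"])
    n=cv2.undistortPoints(np.float32(uv).reshape(-1,1,2),K,np.array(c["dist"]))[:,0]
    D=np.c_[n,np.ones(len(n))]@R; C=-R.T@t
    return C+D*((z-C[2])/D[:,2])[:,None]
E
python3 - <<'E'
from h import *
for n,z in(("green_lid",.044),("blue_base",.049)):
    read_camera("top"); m=masks_of("top",n)[0]; 
    c=max(cv2.findContours(m["mask"].astype(np.uint8),0,1)[0],key=cv2.contourArea)[:,0]
    P=pixray("top",c,z)[:,:2]; r=cv2.minAreaRect((P*1000).astype(np.float32)); print(n,m["p"],r)
d=np.pi/180
t0=get_obs()["t"]
def show(name,p):
    for tl in (30,45,60):
        print(name,tl)
        for f in (0,1):
            print("  f",f,[a for a in range(-180,180,15) if J(p,a*d,tl*d,f) is not None])
show("pick",[.487,-.03,.022]); show("stack",[.497,-.228,.073])
show("mid",[.45,.05,.028]); show("mid2",[.4,-.07,.028])
print(J([.487,-.03,.022],0,.785),J([.487,-.03,.022],0,.785,1),get_obs()["t"]-t0)
E
```

```text
green_lid 0.58 ((487.59765625, -33.28200912475586), (57.03350830078125, 58.126976013183594), 28.533432006835938)
blue_base 0.91 ((497.0486145019531, -222.56483459472656), (54.16590881347656, 54.53505325317383), 1.131805658340454)
pick 30
  f 0 [-180, -165, -150, -135, -120, -105, -90, -75, -60, -45, -30, -15, 0, 15, 30, 45, 60, 75, 90, 105, 120, 135, 150, 165]
  f 1 [-180, -165, -150, -135, -120, -105, -90, -75, -60, -45, -30, -15, 0, 15, 30, 45, 60, 75, 90, 105, 120, 135, 150, 165]
pick 45
  f 0 [-180, -165, -150, -135, -120, -105, -90, -75, -60, -45, -30, 30, 45, 60, 75, 90, 105, 120, 135, 150, 165]
  f 1 [-180, -165, -150, -135, -120, -105, -90, -75, -60, -45, -30, 30, 45, 60, 75, 90, 105, 120, 135, 150, 165]
pick 60
  f 0 [-180, -165, -150, -135, -120, -105, -90, -75, -60, -45, 30, 45, 60, 75, 90, 105, 120, 135, 150, 165]
  f 1 [-180, -165, -150, -135, -120, -105, -90, -75, -60, -45, 30, 45, 60, 75, 90, 105, 120, 135, 150, 165]
stack 30
  f 0 [-180, -165, -150, -135, -120, -105, -90, -75, -60, -45, -30, -15, 0, 15, 30, 45, 60, 75, 90, 105, 120, 135, 150, 165]
  f 1 [-180, -165, -
[... 1199 characters left out ...]
, 105, 120, 135, 150, 165]
mid2 30
  f 0 [-180, -165, -150, -135, -120, -105, -90, -75, -60, -45, 15, 30, 45, 60, 75, 90, 105, 120, 135, 150, 165]
  f 1 [-180, -165, -150, -135, -120, -105, -90, -75, -60, -45, 15, 30, 45, 60, 75, 90, 105, 120, 135, 150, 165]
mid2 45
  f 0 [-180, -165, -150, -135, -120, -105, -90, -75, -60, 30, 45, 60, 75, 90, 105, 120, 135, 150, 165]
  f 1 [-180, -165, -150, -135, -120, -105, -90, -75, -60, 30, 45, 60, 75, 90, 105, 120, 135, 150, 165]
mid2 60
  f 0 [-180, -165, -150, -135, -120, -105, -90, -75, -60, 30, 45, 60, 75, 90, 105, 120, 135, 150, 165]
  f 1 [-180, -165, -150, -135, -120, -105, -90, -75, -60, 30, 45, 60, 75, 90, 105, 120, 135, 150, 165]
None None 0.0
```

```bash
python3 - <<'E'
from h import *
move_pose([.46,-.13,.40],tool(0,0).as_quat())
o=get_obs();print(o["t"],o["joint_positions"].round(2))
im=read_camera("wrist");cv2.imwrite("pics/w1.png",im[:,:,::-1])
for n,z in(("green_lid",.044),("blue_base",.049)):
    for m in masks_of("wrist",n)[:2]:
        c=max(cv2.findContours(m["mask"].astype(np.uint8),0,1)[0],key=cv2.contourArea)[:,0]
        P=pixray("wrist",c,z)[:,:2]; print(n,m["p"],cv2.minAreaRect((P*1000).astype(np.float32)))
    print([np.round(d["location"],3) for d in landmark_of("wrist",n)[:1]])
d=np.pi/180
pk=[.487,-.032,.1]; md=[.45,.03,.12]; st=[.497,-.227,.16]
T=45*d
def S(p,azs):return {(a,f):j for a in azs for f in(0,1) if (j:=J(p,a*d,T,f)) is not None and J(np.array(p)-[0,0,.08],a*d,T,f) is not None}
A=S(pk,(28.5,118.5,-151.5,-61.5)); F=S(st,(1,91,-179,-89)); M=S(md,range(-180,180,15))
j0=np.array(o["joint_positions"]);D=lambda a,b:np.abs(a-b).max()
L=[]
for ka,a in A.items():
  for p in range(-180,180,15):
    m=(p,1-ka[1]); 
    if m not in M: continue
    for f in (0,1):
      q=((p+360)%360-180,f)
      if q not in M: continue
      for kf,b in F.items():
        if kf[1]==1-f: L.append((D(j0,a)+D(a,M[m])+D(M[m],M[q])+D(M[q],b),ka,m,q,kf))
L.sort(key=lambda r:r[0])
for r in L[:8]: print(r)
r=L[0]
for k,X in zip(r[1:],(A,M,M,F)): print(k,X[k].round(2))
E
```

```text
3.5583 [-0.43  0.2  -0.28  1.09  0.   -0.43]
green_lid 0.72 ((484.2906799316406, -33.467044830322266), (60.49482727050781, 55.92573547363281), 29.97939109802246)
[array([ 0.49 , -0.032,  0.024])]
blue_base 0.85 ((495.7234191894531, -221.62344360351562), (59.347408294677734, 59.1251335144043), 0.6818771958351135)
[array([ 0.497, -0.223,  0.051])]
(np.float64(4.499568990076242), (118.5, 1), (-60, 0), (120, 1), (-89, 0))
(np.float64(4.820549429665194), (118.5, 1), (-75, 0), (105, 1), (-89, 0))
(np.float64(4.82334948854837), (118.5, 1), (-60, 0), (120, 1), (1, 0))
(np.float64(4.8981332032132), (118.5, 1), (-75, 0), (105, 1), (1, 0))
(np.float64(4.900693704645276), (-151.5, 1), (60, 0), (-120, 1), (1, 0))
(np.float64(4.91275007150673), (-151.5, 1), (-60, 0), (120, 1), (-89, 0))
(np.float64(5.08380382113811), (-151.5, 1), (75, 0), (-105, 1), (1, 0))
(np.float64(5.158619444958372), (28.5, 0), (-60, 1), (120, 0), (-89, 1))
(118.5, 1) [-0.48  0.85  0.08  1.49  0.41  0.45]
(-60, 0) [ 0.38  0.33 -0.81  0.29 -0.78  1.38]
(120, 1) [-0.4   0.74 -0.09  1.42  0.44  0.49]
(-89, 0) [-0.17  0.38 -0.56  0.44 -0.77  1.31]
```

View pics/w1.png

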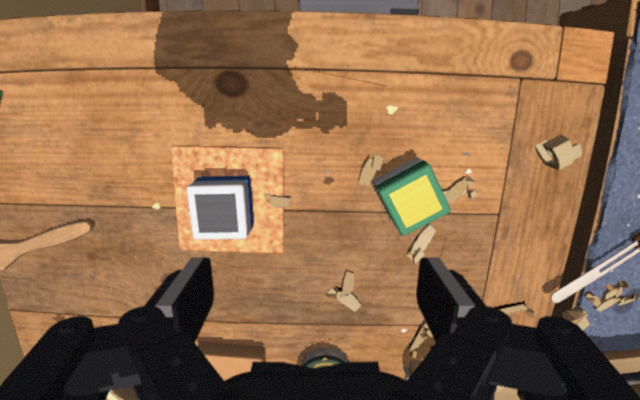

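The wrist view has blue at px (218,210), square to the mat, and green at (413,198), turned about 29°. This agrees with the network fixes. I'll pick from azimuth 119°, swing the tin, and lay it on its side.

```bash
cat >> h.py <<'E'
d=np.pi/180; T=45*d
def lower(p,az,f,dz0=.008,dz1=-.008,fth=4.0):
    """guarded lowering of grasp point from p+dz0 until contact"""
    P,q=pose(p,az,T,f)
    move_linear(P+[0,0,dz0],q,.08); dwell(.15); f0=np.array(get_obs()["contact_force"])
    dz=dz0
    while dz>dz1:
        dz-=.0015; move_linear(P+[0,0,dz],q,.03)
        F=np.array(get_obs()["contact_force"])-f0
        if F[2]>fth: break
    print("touch dz",round(dz,4),F.round(1),"t",get_obs()["t"]); return dz
E
python3 - <<'E'
from h import *
az=119*d; p=[.4865,-.033,.0235]
move_pose(*pose(p,az,T,1,.155+.08)); print(get_obs()["t"])
move_linear(pose(p,az,T,1)[0],None,.15)
o=get_obs();print(o["t"],o["contact_force"].round(1))
clamp();o=get_obs();print(o["t"],o["grip_width"],o["gripper_force"],o["contact_force"].round(1))
P,q=pose(p,az,T,1);move_linear(P+[0,0,.14],None,.2)
o=get_obs();print(o["t"],o["grip_width"],o["gripper_force"],o["contact_force"].round(1))
cv2.imwrite("pics/s2.png",read_camera("side")[:,:,::-1])
E
```

```text
4.8083
5.4917 [ 0.4  0.  -0.1]
5.875 0.05529436998220178 63.5234447568655 [ 1.5 -2.9  5.3]
6.725 0.05525077201662225 63.42115866020322 [-0.2  0.5 -0.9]
```

View pics/s2.png

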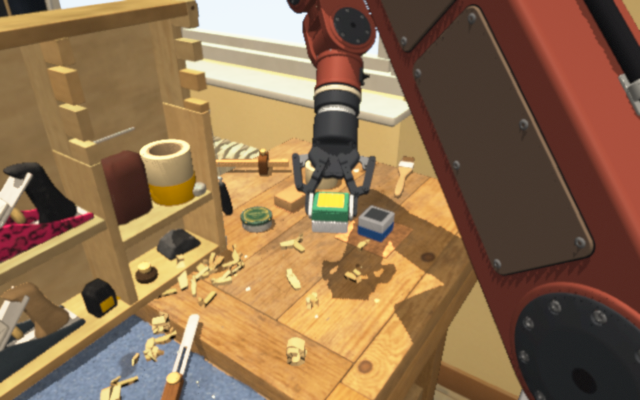

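Both the lid and the base (px 330,210) are held together in the gripper. Next is the swing and laying it on its side.

```bash
python3 - <<'E'
from h import *
az=-60*d; p=np.array([.45,.03,.0285])
move_pose(*pose(p+[0,0,.12],az,T,0)); print(get_obs()["t"])
read_camera("side")
for n in("green_lid","green_base","green_seat"): print(n,[(np.round(x["location"],3),round(x["p"],2)) for x in landmark_of("side",n)[:1]])
dz=lower(p,az,0)
open_gripper(); dwell(.2); print(get_obs()["t"])
P,q=pose(p+[0,0,dz],az,T,0,.155+.09); move_linear(P,None,.2)
move_linear(P+[0,0,.1],None,.25)
print(get_obs()["t"])
cv2.imwrite("pics/s3.png",read_camera("side")[:,:,::-1])
for c in("side","top"):
  read_camera(c)
  for n in("green_lid","green_base","green_seat"): print(c,n,[(np.round(x["location"],3),round(x["p"],2)) for x in landmark_of(c,n)[:1]])
E
```

```text
7.9083
green_lid [(array([0.453, 0.031, 0.141]), 0.55)]
green_base []
green_seat []
touch dz 0.0005 [-7.1  4.  22.9] t 11.0583
11.6667
12.8167
side green_lid [(array([0.451, 0.028, 0.027]), 0.92)]
side green_base [(array([0.462, 0.013, 0.028]), 0.61)]
side green_seat [(array([0.448, 0.029, 0.028]), 0.71)]
top green_lid [(array([0.447, 0.026, 0.027]), 0.85)]
top green_base [(array([0.465, 0.007, 0.029]), 0.93)]
top green_seat [(array([0.45 , 0.028, 0.029]), 0.9)]
```

View pics/s3.png

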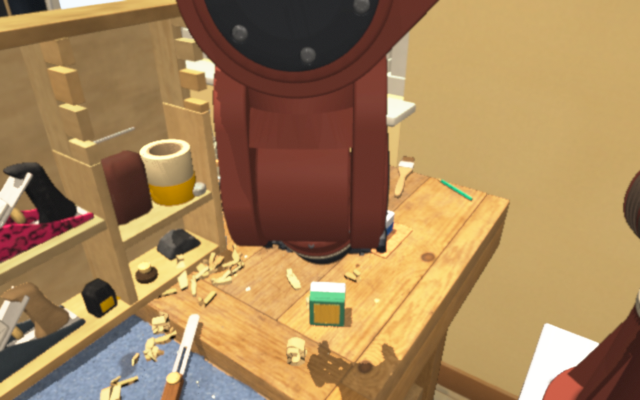

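The tin is lying closed on its side at px (327,303). I'll regrasp it from the other side, swing it, and hold it above the blue tin for a check.

```bash
sed -i 's/dz-=.0015/dz-=.0008/' h.py; python3 - <<'E'
from h import *
az=120*d; p=np.array([.4495,.029,.028])
move_pose(*pose(p+[0,0,.06],az,T,1,.155+.09))
for c in ("top","wrist"):
  read_camera(c)
  for n in("green_seat","blue_base","mat"): print(c,n,[(np.round(x["location"],3),round(x["p"],2)) for x in landmark_of(c,n)[:1]])
move_linear(pose(p,az,T,1,.155+.09)[0],None,.2)
move_linear(pose(p,az,T,1)[0],None,.12)
clamp();o=get_obs();print(o["t"],o["grip_width"],o["contact_force"].round(1))
P,q=pose(p,az,T,1);move_linear(P+[0,0,.15],None,.2)
s=np.array([.497,-.225,.071])
move_pose(*pose(s+[0,0,.09],-89*d,T,0)); dwell(.2); print(get_obs()["t"])
for c in ("top","side"):
  im=read_camera(c); cv2.imwrite(f"pics/{c}4.png",im[:,:,::-1])
  for n in("green_seat","green_base","green_lid","blue_base","blue_lid"): print(c,n,[(np.round(x["location"],3),round(x["p"],2)) for x in landmark_of(c,n)[:1]])
E
```

```text
top green_seat []
top blue_base []
top mat []
wrist green_seat [(array([0.446, 0.031, 0.029]), 0.62)]
wrist blue_base []
wrist mat []
16.6833 0.055155983938175446 [ 2.2 -2.6  5. ]
18.8917
top green_seat [(array([ 0.493, -0.225,  0.162]), 0.85)]
top green_base [(array([ 0.499, -0.229,  0.182]), 0.91)]
top green_lid []
top blue_base []
top blue_lid [(array([ 0.726, -0.12 , -0.   ]), 0.32)]
side green_seat [(array([ 0.497, -0.228,  0.16 ]), 0.44)]
side green_base [(array([ 0.497, -0.222,  0.183]), 0.45)]
side green_lid [(array([ 0.497, -0.226,  0.158]), 0.86)]
side blue_base [(array([ 0.497, -0.226,  0.048]), 0.84)]
side blue_lid [(array([ 0.496, -0.222,  0.025]), 0.85)]
```

View pics/side4.png

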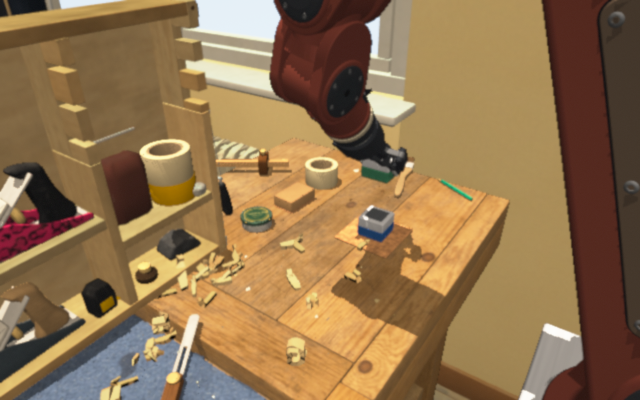

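The tin is inverted with its lid down at px (378,170), above the blue tin at (376,222). The estimates agree within about 2 mm, so I'm lowering it.

```bash
python3 - <<'E'
from h import *
s=np.array([.497,-.225,.071]);az=-89*d
dz=lower(s,az,0,.007,-.007,3.0)
open_gripper(); dwell(.3)
P,q=pose(s+[0,0,dz],az,T,0,.155+.1); move_linear(P,None,.2)
move_linear(P+[0,.1,.15],None,.3); print(get_obs()["t"],get_obs()["contact_force"].round(1))
for c in ("top","side"):
  im=read_camera(c); cv2.imwrite(f"pics/{c}5.png",im[:,:,::-1])
  for n in("green_seat","green_base","green_lid","blue_base","blue_lid","mat","block","tape","round_tin"): print(c,n,[(np.round(x["location"],3),round(x["p"],2)) for x in landmark_of(c,n)[:1]])
a=cv2.imread("pics/side5.png")[130:280,290:470];b=cv2.imread("pics/top5.png")[200:320,280:430]
cv2.imwrite("pics/c5.png",np.hstack([cv2.resize(a,(400,333)),cv2.resize(b,(400,333))]))
E
```

```text
touch dz -0.001 [-2.4  0.4  3.6] t 23.325
25.4333 [ 1.1  0.2 -0.4]
top green_seat [(array([ 0.494, -0.225,  0.071]), 0.64)]
top green_base [(array([ 0.501, -0.225,  0.088]), 0.88)]
top green_lid []
top blue_base [(array([ 0.497, -0.23 ,  0.047]), 0.61)]
top blue_lid []
top mat [(array([ 0.501, -0.225,  0.   ]), 0.85)]
top block [(array([ 0.718, -0.237, -0.002]), 0.66)]
top tape [(array([ 0.72 , -0.357, -0.003]), 0.74)]
top round_tin [(array([ 0.727, -0.117,  0.001]), 0.65)]
side green_seat [(array([ 0.498, -0.223,  0.069]), 0.73)]
side green_base [(array([ 0.499, -0.223,  0.091]), 0.77)]
side green_lid [(array([ 0.499, -0.225,  0.069]), 0.9)]
side blue_base [(array([ 0.498, -0.224,  0.045]), 0.55)]
side blue_lid [(array([ 0.497, -0.22 ,  0.028]), 0.57)]
side mat [(array([ 0.503, -0.223, -0.002]), 0.89)]
side block [(array([ 0.713, -0.242, -0.003]), 0.86)]
side tape [(array([ 0.721, -0.353,  0.001]), 0.95)]
side round_tin [(array([ 0.722, -0.114,  0.   ]), 0.63)]
```

View pics/c5.png

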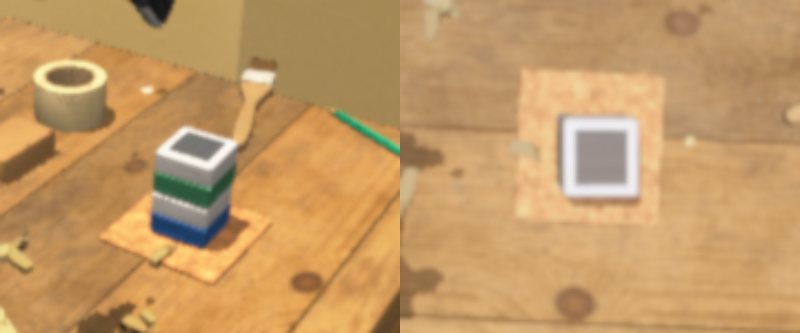

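The crops show the green tin upside down and squarely on the blue one (crop px (195,185) and (600,157)), released, with the bystanders where they were.

```bash
python3 -c "
from cell import *
dwell(.3);print(close_job())"
```

```text
the job is handed in; nothing more can be done
None
```

The green-lidded tin now stands upside down and closed, squarely on the blue-lidded tin on the mat, with the bystanders unmoved; I handed the job in at about 26 s of the 51 s allowed, and the interface returned no verdict.

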